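Press a phone battery onto the probes of its test fixture

ROBOT

A 7-joint arm with a two-finger parallel gripper is mounted at the origin on a cart in front of the work surface, level with it; the furniture and walls round the work are solid. World frame = base frame: x ahead of the robot, y to its left, z up, the work surface at z = 0. Lengths are in mm, angles in rad, forces in N, time in s.
With the tool pointing down it reaches from about 400 to 875 mm from the base axis. Payload 4.4 kg.
Tool frame: the origin (TCP) lies at the very end of the fingers, on their centre line; the grasp point (between the pads) lies 19 mm behind it; z points along the fingers, y is the line along which they close (so a half turn about z gives the same grasp; the last joint's range is limited). The gripper opens to 85 mm and grips with 20 to 120 N. Pads are 22 mm wide; open, the fingers measure 114 mm over their backs; the gripper's body (76 mm by 85 mm) begins 54 mm behind the grasp point. The pads swing forward as they close: fully open they stand 13 mm farther back than shut.
Start: joints at [-1.349, 0.628, 0.038, 1.517, -0.027, 0.996, -0.02], TCP at [184.474, 623.287, 231.313] pointing down, gripper open.
Joint ranges: [-3.06, 3.06], [-0.37, 2.12], [-1.25, 1.32], [0.18, 2.47], [-1.1, 4.24], [0.23, 1.98], [-2.94, 2.94]. Speed limits (rad/s): [2.57, 2.57, 3.14, 3.14, 3.14, 3.14, 3.14].

INTERFACE

Orientations are given as [roll, pitch, yaw] about the fixed x, y, z axes, in that order (R = Rz(yaw) Ry(pitch) Rx(roll)).
In Python, from cell import ctrl gives the robot as it stands.
- The arm moves only by the tool jog_arm, never from a script. Its argument "plan" is a list of rows, each an object of numbers: "tx", "ty", "tz": the shift along the tool's x, y, z as a fraction of full scale; "wx", "wy", "wz": the turn, a rotation vector about the tool's x, y, z as a fraction of full scale; "claw": the closure, from 0 (fully open) to 1 (shut). In form: [{"tx": .., "ty": .., "tz": .., "wx": .., "wy": .., "wz": .., "claw": ..}, ...]. A call has 1 to 12 rows; each row is the pose to reach, as a shift and turn from the pose commanded when the call began, along the tool's axes at that moment; what a row does not reach only later rows make up. Full scale, the value 1, is 300 mm for a shift and 90 degrees for a turn. A row lasts 1/10 s, in which the tool goes at most 50 mm and 8.59 degrees, less where a joint would pass 70% of its speed; a pose out of reach is approached as far as the arm can. A call with a number of a shift or a turn outside -1 to 1 is refused whole. A call with a gripper value outside its range is refused whole. The fingers move at their own pace and stop on an object; the grip force is fixed at half the most. Time passes only in rows, so rows that repeat a pose let the fingers close. It gives the time, the measured TCP pose, the force, the opening and the grip force at its end, in the units of the state.
- ctrl.read_state(): the state, without advancing time (a new reading comes with each control period).
- ctrl.get_image(name): name is "scene" or "top"; returns a dict with "img" (384x512x3 uint8, red, green, blue), "depth" (384x512 float32, mm along the optical axis (not along the pixel's ray), 0 where there is no reading), "fx", "fy", "cx", "cy" (pixels), "position" and "orientation" of the camera in the world. Camera axes: x right, y down, z forward; pixel columns grow to the right and rows downward; lengths in mm; the calibration is good to about 2 mm. A picture is of the moment at which its call begins.
- ctrl.finish_job(): hands the job in; it is judged then, once.
Trained networks look in a picture, given as the dict that the camera call returned (one of the last four; its "shot" number tells which), for a name from the list of things; names that differ only in an ending like _2 or _b are one class to them, and where a whole thing is asked for, a point or a joint stands for the part that bears it (a point fixed in the world has none). Each returns a list of dicts, best first, with "score" (0 to 1); they miss things now and then, are a little off and sometimes report something else, mostly with a low value. They report only what shows in the picture. A call takes as long as a camera call. They do not tell look-alikes from the thing itself.
- ctrl.trace(picture, thing): "pixels" (384x512 bool, what is visible of it) and "extent" ([centre column, centre row, width, height] in pixels, round what is visible of it).
The state is a dict: "clock": time; "qpos": joint angles; "qd": joint speeds; "tau": joint torques, N m; "eef_pos": TCP position; "tool_rot": TCP orientation; "force": force on the tool from outside, world axes, zero at the start; "torque": the same for the moment, N m; "width": finger opening in mm; "gripper_force": force on a finger pad.
Only numpy, scipy, OpenCV 4.12 (cv2) and the standard library are available. Lean on these libraries where they do the work, as an engineer would, in place of code of your own. Each camera call takes 0.05 s, during which the arm holds its last target. There are 200 camera calls.

TASK

Test the flat phone battery: lay it face up in the nest of the test fixture, with its contact end at the end of the nest that has the probe tips, then fit the pressure cover over it, wide end at the thick dowel, sliding it about on the dowels hidden beneath it until it drops on. Press the cover down until it is fully home on the dowel shoulders and finish holding it there: the nest is sprung and pushes everything up again if you let go. Leave the other things on the bench where they lie.

Things in the scene. Friction and masses are not known exactly. Their poses are not given: they have to be found in the camera images.
- fixture: Battery test fixture, fixed: black base, aluminium top, 110 (x) x 206 (y) x 34 mm. Origin: centre of its underside, on the bench; z up, y along its length towards the thick dowel, probe tips and two round sockets in its end face. White guides (48 mm above the bench) stand round the nest: two end stops, four short ones at the corners; the middle 56 mm of each long side is open for fingers.
- nest (a point): Centre of the nest, on top of the sprung nest plate (43 x 85 mm), 41 mm above the bench when not pressed; axes as the fixture's. The guides stand 49 mm apart across x, 96 mm along y; they rise 7 mm above the plate, the upper 4 mm sloping outwards at 45 degrees. The aluminium top beside the plate is 7 mm lower than this point.
- thick_pin (a point): Tip of the thick steel dowel, 12 mm in diameter with a tapered nose, 53 mm above the bench and 78 mm from the fixture's middle towards +y. Its top 16 mm stand above a shoulder 22 mm across (37 mm above the bench) on which the cover comes home.
- thin_pin (a point): Tip of the thin steel dowel, 8 mm in diameter, tapered nose, same heights (shoulder 18 mm across), 78 mm from the fixture's middle towards -y.
- nest_plate (a joint): How far the sprung nest plate is pushed down, in m: 0 up, about 0.005 when the cover is home on the shoulders. The spring carries the battery and the cover without giving way (7 N at 0) and pushes up with 14 N at 0.005.
- battery_mid (a point): Centre of the loose battery, a flat black slab with a printed label on top, 45 (x) x 91 (y) x 8 mm, about 45 g, lying flat, label up; this point is 4 mm above its underside. Its y axis runs along its length, away from the contact end (the end with the narrow orange strip); z up.
- battery_contacts (a point): Point inside the battery at its contact end, 41 mm from its centre along -y; it goes to the nest's +y end.
- cover_handle (a point): Middle of the handle bar of the loose pressure cover (grey bridge, 188 mm long, about 0.26 kg). Bar: black, 16 (x) x 90 (y) x 14 mm, middle 57 mm above the cover's underside, 27 mm free below it between posts 58 mm apart. y points to the wide end, z up. Rubber feet under it press on the battery: on the dowels its underside stands 42 mm above the bench resting on the battery, 37 mm when home.
- wide_hole (a point): Mouth, in the cover's underside, of the blind round hole in its wide end block (70 x 32 x 24 mm): 14 mm in diameter, 18 mm deep, chamfered, not seen from above, 78 mm from the cover's middle along +y. It goes over the thick dowel.
- narrow_hole (a point): Mouth, in the cover's underside, of the blind slot in its narrow end block (42 x 32 x 24 mm): 10 mm across x, 13 mm along y, 18 mm deep, 78 mm from the cover's middle along -y. It goes over the thin dowel.
- handset: Bystander, not to be disturbed: black phone lying flat, 68 x 138 x 8 mm, left of the work. Origin: centre of its underside.
- tweezers: Bystander, not to be disturbed: bent tweezers, 118 mm long, behind the work. Origin: centre of its underside.
- spudger: Bystander, not to be disturbed: thin plastic opening tool, 122 mm long, behind the work on the right. Origin: centre of its underside.
- cutters: Bystander, not to be disturbed: hand cutters with two grips, 45 x 138 mm, on the right. Origin: centre of its underside.
- screwdriver: Bystander, not to be disturbed: small screwdriver, 137 mm long, on the right. Origin: centre of its underside.
- meter: Bystander, not to be disturbed: hand-held multimeter lying face up, 71 x 135 x 41 mm, at the back on the right. Origin: centre of its underside.
- tin: Bystander, not to be disturbed: round white tip-cleaner tin, 56 mm across, 32 mm high, behind the work. Origin: centre of its underside.
Things that resemble listed ones, but are neither listed nor needed, are in the scene too. Of the things like the part that bears battery_mid, leave any that is purple or turquoise; of the rest the larger one is meant.

How it is judged:
By the outcome, as a careful person would: the job done as asked, in the order asked, and still so for the second after the job is handed in, while the arm keeps its last pose, push and grip.
It also fails if it takes over 54 s, if anything falls off the work surface, if the arm or the gripper's body presses on something with over 40 N, if the wrist force passes 120 N, or if a joint passes its speed limit or range.

## Working session

There is one attempt and no reset: what is moved stays moved. The work goes in short steps, Python scripts to look and compute and a tool call to move; the robot and the scene stay as the last step left them, time stands still between calls to the robot, and variables do not carry over. Pictures are saved under pics/ and viewed, at most 10 in all, crops included, and the job is handed in when it is done.

Besides the shell and the picture viewer there is one more tool, called after "Request:" by a JSON object that holds its "fn" and its "kwargs", one argument or row to a line. jog_arm: Moves the arm, as the interface text tells. Shift numbers are shares of 300 mm and turn numbers shares of 90 degrees, none past 1 either way. Its arguments: {"type":"object","properties":{"plan":{"type":"array"}},"required":["plan"]}

```bash
ls; mkdir -p pics; cat > h.py <<'E'
import numpy as np, cv2
from scipy.spatial.transform import Rotation as R
from cell import ctrl
def rot(o):
    o=np.array(o,float)
    return o if o.shape==(3,3) else (R.from_euler('xyz',o).as_matrix() if o.size==3 else R.from_quat(o).as_matrix())
def cloud(p):
    d=p['depth']; v,u=np.mgrid[:384,:512]
    c=np.stack([(u-p['cx'])/p['fx']*d,(v-p['cy'])/p['fy']*d,d],-1)
    w=c@rot(p['orientation']).T+np.array(p['position']); w[d==0]=np.nan
    return w
def save(p,n,crop=None,s=1.5):
    im=p['img'][...,::-1]
    if crop: im=im[crop[1]:crop[3],crop[0]:crop[2]]
    cv2.imwrite('pics/'+n,cv2.resize(im,None,fx=s,fy=s,interpolation=cv2.INTER_CUBIC))
def rect(w,m,zlo,zhi):
    q=w[m]; q=q[(q[:,2]>zlo)&(q[:,2]<zhi)]
    return len(q),np.median(q[:,2]),cv2.minAreaRect(q[:,:2].astype(np.float32))
E
python3 - <<'E'
from h import *
np.set_printoptions(precision=3,suppress=True)
s=ctrl.read_state(); print(s)
for n in ('top','scene'):
    p=ctrl.get_image(n); save(p,n+'1.png'); w=cloud(p); print(n,p['position'],p['orientation'])
    for t in ('fixture','battery_mid','cover_handle','handset','meter','tin'):
        for r in ctrl.trace(p,t)[:4]:
            m=r['pixels']; q=w[m]; q=q[~np.isnan(q[:,0])]
            if len(q)==0: continue
            print(t,round(r['score'],2),np.array(r['extent']).round(),len(q),'z',np.percentile(q[:,2],[5,50,95]).round(),[np.round(x,1) for x in cv2.minAreaRect(q[:,:2].astype(np.float32))])
E
```

```text
pics
{'clock': 0.0, 'qpos': array([-1.349,  0.629,  0.038,  1.518, -0.027,  0.996, -0.02 ]), 'qd': array([ 0.001, -0.   ,  0.   ,  0.   ,  0.002, -0.   , -0.   ]), 'tau': array([  0.   , -56.338,   1.226, -19.345,   0.011,   0.01 ,   0.   ]), 'eef_pos': array([184.284, 622.656, 230.384]), 'tool_rot': array([-3.14 ,  0.   ,  2.854]), 'force': array([0.632, 0.913, 0.124]), 'torque': array([-0.015,  0.008,  0.003]), 'gripper_force': 0.0, 'width': 85.4192446107122}
top [ 291.398 -128.912 1324.44 ] [-2.956 -0.006 -1.589]
fixture 0.72 [221. 192.  36.  63.] 2087 z [26. 34. 44.] [array([530.2, -33.3]), array([112.7, 214.5]), np.float64(88.8)]
fixture 0.24 [219. 145.  14.  17.] 196 z [ 9. 29. 35.] [array([689.2, -24. ]), array([54.8, 47.9]), np.float64(25.9)]
battery_mid 0.9 [289. 210.  11.  26.] 361 z [ 2.  7. 11.] [array([ 473.6, -259.5]), array([43.6, 90.6]), np.float64(88.3)]
battery_mid 0.75 [394. 225.  12.  29.] 363 z [ 2.  7. 12.] [array([ 426.7, -605.3]), array([46.1, 90.5]), np.float64(87.9)]
battery_mid 0.7 [267. 236.  21.  10.] 223 z [-0.  5. 10.] [array([ 387.9, -177.8]), array([3
[... 965 characters left out ...]
2.  16.] 215 z [ 6.  9. 12.] [array([ 427. , -605.6]), array([44.9, 96.7]), np.float64(88.6)]
battery_mid 0.64 [270. 222.  21.  10.] 191 z [ 3.  9. 12.] [array([ 474. , -261.2]), array([95.8, 50.8]), np.float64(6.3)]
cover_handle 0.87 [176. 195.  47.  27.] 520 z [ 5. 25. 65.] [array([528.2, 208. ]), array([130.5, 228.9]), np.float64(74.1)]
cover_handle 0.45 [221. 204.  53.  28.] 999 z [11. 35. 47.] [array([559.2, -31.4]), array([295.9, 134.6]), np.float64(4.2)]
meter 0.56 [314. 203.  28.  23.] 382 z [ 8. 30. 38.] [array([ 681.8, -348.8]), array([173.9,  66. ]), np.float64(8.5)]
meter 0.27 [223. 205.  54.  30.] 946 z [13. 35. 47.] [array([522.1, -36.1]), array([112., 212.]), np.float64(87.4)]
```

```bash
python3 - <<'E'
import cv2
a=cv2.imread('pics/top1.png')[150:420,90:690]
cv2.imwrite('pics/v1.png',cv2.resize(a,(800,360)))
E
```

```text
(no output)
```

View pics/v1.png

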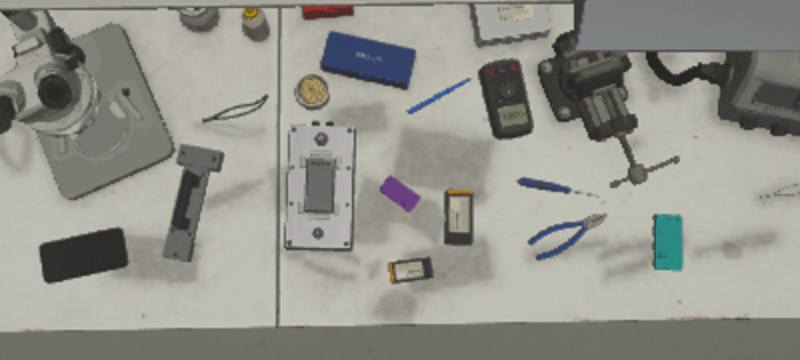

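```bash
python3 - <<'E'
from h import *
p=ctrl.get_image('top')
a=p['img'][150:250,130:210];b=p['img'][165:265,235:305]; c=p['img'][185:265,375:415];d=p['img'][150:250,190:250]
f=lambda x:cv2.resize(x[...,::-1],(int(x.shape[1]*290/x.shape[0]),290),interpolation=cv2.INTER_CUBIC)
t=np.hstack([f(a),f(d),f(b),f(c)]);print(t.shape)
cv2.imwrite('pics/v2.png',t)
E
```

```text
(290, 754, 3)
```

View pics/v2.png

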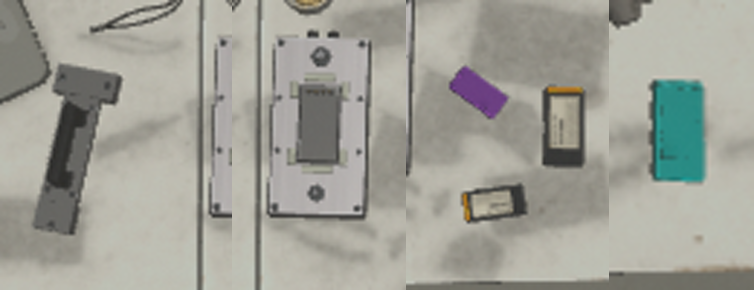

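The top view shows the fixture (sockets and probe end up, which is +x), the large battery at (459,215) with its orange end up, the cover at (190,205) with its wide end up, and purple, turquoise and small decoys. Refining the poses from the top view next.

```bash
python3 - <<'E'
from h import *
np.set_printoptions(precision=1,suppress=True)
P=[ctrl.get_image('top') for _ in range(3)]; W=[cloud(p) for p in P]
w=np.nanmean(W,0); p=P[-1]
x,y,z=w[...,0],w[...,1],w[...,2]
def pca(q):
    c=q.mean(0); v=np.linalg.svd(q-c,full_matrices=False)[2][0]; v=v*np.sign(v[0])
    t=(q-c)@np.array([v,[-v[1],v[0]]]).T
    mid=(np.percentile(t,1,0)+np.percentile(t,99,0))/2
    return c, c+mid@np.array([v,[-v[1],v[0]]]), np.degrees(np.arctan2(v[1],v[0])), np.ptp(t,0)
def sel(n,m):
    q=np.stack([x[m],y[m]],-1); print(n,len(q),np.median(z[m]),*pca(q),np.round(cv2.minAreaRect(q.astype(np.float32))[0],1))
near=lambda a,b,r,s:(abs(x-a)<r)&(abs(y-b)<s)
sel('fix',near(529,-33,125,75)&(z>26)&(z<60))
sel('thick',near(608,-33,14,14)&(z>42)); sel('thin',near(452,-33,14,14)&(z>42))
fm=near(529,-33,65,45)&(z>43); sel('guides',fm); sel('plate',near(529,-33,42,18)&(z>36))
bm=near(474,-260,70,50)&(z>4)&(z<15); sel('bat',bm)
sel('bar',near(507,175,110,80)&(z>50)); sel('cov',near(507,175,115,80)&(z>14))
sel('blocks',near(507,175,115,80)&(z>14)&(z<40))
r=ctrl.trace(p,'battery_mid')[0]['pixels'];sel('battr',r&(z>3))
hsv=cv2.cvtColor(p['img'],cv2.COLOR_RGB2HSV); o=near(474,-260,70,50)&(hsv[...,1]>140)&(hsv[...,0]<25); sel('orange',o)
E
```

```text
fix 1984 33.70095923834481 [523.4 -33.7] [525.1 -33.5] -2.450181544223962 [202.2 106.3] [525.6 -33.3]
thick 10 49.39737162355982 [602.9 -36.1] [602.9 -36.1] 3.3065299219002062 [10.2  7. ] [602.7 -36.1]
thin 4 52.36700720696888 [447.8 -31. ] [447.9 -31.1] -5.970092071085017 [3.8 3.4] [447.7 -30.9]
guides 109 44.87138694576159 [528.1 -32. ] [527.1 -33.5] -2.68607804820753 [110.   64.9] [527.2 -32.7]
plate 262 40.10815687990297 [527.6 -31.9] [527.8 -31.9] 0.03077990064740024 [76.9 33.1] [527.8 -31.8]
bat 344 7.150122911467426 [ 474.3 -260.9] [ 474.4 -260.7] -2.4670024052991257 [88.1 40.7] [ 474.5 -260.8]
bar 152 62.52286986877118 [502.3 182.2] [503.1 183.2] -11.97615324788082 [88.6 16.6] [503.1 183.3]
cov 1005 22.853824605860762 [522.6 188.4] [516.8 189.7] 3.2443104847832154 [215.  123.5] [515.8 216.8]
blocks 845 22.34024784366405 [526.5 189.6] [517.2 189.6] 3.364655143127709 [215.1 123.5] [515.8 216.8]
battr 370 6.500357378648573 [ 426.5 -604.9] [ 426.9 -604.9] -3.9048651567857653 [90.7 46. ] [ 427.  -604.9]
orange 23 7.250283034590287 [ 516.  -263.1] [ 516.1 -263.5] 88.49584739559337 [36.9  4.2] [ 516.  -263.8]
```

Request:
{"fn": "jog_arm", "kwargs": {
  "plan": [
    {"tx": -0.95,"ty": -0.67,"wz": -0.157,"claw": 0},
    {"tx": -0.95,"ty": -0.67,"wz": -0.157,"claw": 0},
    {"tx": -0.95,"ty": -0.67,"wz": -0.157,"claw": 0},
    {"tx": -0.95,"ty": -0.67,"wz": -0.157,"claw": 0},
    {"tx": -0.95,"ty": -0.67,"wz": -0.157,"claw": 0},
    {"tx": -0.95,"ty": -0.67,"wz": -0.157,"claw": 0},
    {"tx": -0.95,"ty": -0.67,"wz": -0.157,"claw": 0}
  ]
}}

```text
invalid input at $.plan[0]: expected keys tx, ty, tz, wx, wy, wz, claw
```

```bash
cat >> h.py <<'E'
def go(x,y,z,yawdeg=None):
    s=ctrl.read_state(); Rm=rot(s['tool_rot']); d=Rm.T@(np.array([x,y,z])-s['eef_pos'])/300
    out='t %.4f %.4f %.4f'%tuple(d)
    if yawdeg is not None:
        Rt=R.from_euler('xyz',[np.pi,0,np.radians(yawdeg)]).as_matrix()
        v=R.from_matrix(Rm.T@Rt).as_rotvec()/(np.pi/2); out+='  w %.4f %.4f %.4f'%tuple(v)
    print((x,y,z),out,'rows %.1f'%(np.linalg.norm(d)*6))
def st():
    s=ctrl.read_state(); print('t%.2f'%s['clock'],np.round(s['eef_pos'],1),np.round(np.degrees(s['tool_rot']),2),'F',np.round(s['force'],1),'T',np.round(s['torque'],2),'w%.1f g%.1f'%(s['width'],s['gripper_force']))
E
python3 -c "
from h import *
st();go(430,60,200,177.6);go(474.4,-260.8,120,177.6)"
```

```text
t0.95 [184.5 623.3 231.3] [180.    -0.   163.51] F [0.4 0.2 0.5] T [-0.07  0.   -0.04] w85.4 g0.0
(430, 60, 200) t -1.3177 -1.5681 0.1044  w 0.0000 -0.0000 -0.1565 rows 12.3
(474.4, -260.8, 120) t -1.7631 -2.5514 0.3711  w 0.0000 -0.0000 -0.1565 rows 18.7
```

Request:
{"fn": "jog_arm", "kwargs": {
  "plan": [
    {"tx": -0.95,"ty": -0.67,"tz": 0,"wx": 0,"wy": 0,"wz": -0.157,"claw": 0},
    {"tx": -0.95,"ty": -0.67,"tz": 0,"wx": 0,"wy": 0,"wz": -0.157,"claw": 0},
    {"tx": -0.95,"ty": -0.67,"tz": 0,"wx": 0,"wy": 0,"wz": -0.157,"claw": 0},
    {"tx": -0.95,"ty": -0.67,"tz": 0,"wx": 0,"wy": 0,"wz": -0.157,"claw": 0},
    {"tx": -0.95,"ty": -0.67,"tz": 0,"wx": 0,"wy": 0,"wz": -0.157,"claw": 0},
    {"tx": -0.95,"ty": -0.67,"tz": 0,"wx": 0,"wy": 0,"wz": -0.157,"claw": 0},
    {"tx": -0.95,"ty": -0.67,"tz": 0,"wx": 0,"wy": 0,"wz": -0.157,"claw": 0}
  ]
}}

```text
clock: 1.65
eef_pos: [401.9, 347.9, 231.6]
tool_rot: [3.141, 0.001, 3.1]
force: [1.3, 0.7, 0.1]
width: 85.4
gripper_force: 0.0
```

```bash
python3 -c "
from h import *
st();go(430,70,200,177.6);go(474.4,-260.8,120,177.6)"
```

```text
t1.65 [401.9 347.9 231.6] [1.7997e+02 3.0000e-02 1.7763e+02] F [1.3 0.7 0.1] T [ 0.07 -0.09  0.03] w85.4 g0.0
(430, 70, 200) t -0.1317 -0.9217 0.1051  w 0.0003 0.0004 0.0003 rows 5.6
(474.4, -260.8, 120) t -0.3250 -2.0174 0.3714  w 0.0003 0.0004 0.0003 rows 12.5
```

Request:
{"fn": "jog_arm", "kwargs": {
  "plan": [
    {"tx": -0.15,"ty": -1,"tz": 0.1,"wx": 0,"wy": 0,"wz": 0,"claw": 0},
    {"tx": -0.15,"ty": -1,"tz": 0.1,"wx": 0,"wy": 0,"wz": 0,"claw": 0},
    {"tx": -0.15,"ty": -1,"tz": 0.1,"wx": 0,"wy": 0,"wz": 0,"claw": 0},
    {"tx": -0.15,"ty": -1,"tz": 0.1,"wx": 0,"wy": 0,"wz": 0,"claw": 0},
    {"tx": -0.15,"ty": -1,"tz": 0.1,"wx": 0,"wy": 0,"wz": 0,"claw": 0},
    {"tx": -0.15,"ty": -1,"tz": 0.1,"wx": 0,"wy": 0,"wz": 0,"claw": 0}
  ]
}}

```text
clock: 2.25
eef_pos: [433.0, 51.0, 202.0]
tool_rot: [3.141, 0.001, 3.101]
force: [0.7, -0.6, 0.2]
width: 85.6
gripper_force: 0.0
```

Request:
{"fn": "jog_arm", "kwargs": {
  "plan": [
    {"tx": -0.18,"ty": -1,"tz": 0.38,"wx": 0,"wy": 0,"wz": 0,"claw": 0},
    {"tx": -0.18,"ty": -1,"tz": 0.38,"wx": 0,"wy": 0,"wz": 0,"claw": 0},
    {"tx": -0.18,"ty": -1,"tz": 0.38,"wx": 0,"wy": 0,"wz": 0,"claw": 0},
    {"tx": -0.18,"ty": -1,"tz": 0.38,"wx": 0,"wy": 0,"wz": 0,"claw": 0},
    {"tx": -0.18,"ty": -1,"tz": 0.38,"wx": 0,"wy": 0,"wz": 0,"claw": 0},
    {"tx": -0.18,"ty": -1,"tz": 0.38,"wx": 0,"wy": 0,"wz": 0,"claw": 0},
    {"tx": -0.18,"ty": -1,"tz": 0.38,"wx": 0,"wy": 0,"wz": 0,"claw": 0},
    {"tx": -0.18,"ty": -1,"tz": 0.38,"wx": 0,"wy": 0,"wz": 0,"claw": 0}
  ]
}}

```text
clock: 3.05
eef_pos: [473.5, -254.2, 86.5]
tool_rot: [-3.139, -0.001, 3.093]
force: [-0.1, -0.1, 0.1]
width: 85.3
gripper_force: 0.0
```

```bash
python3 -c "
from h import *
st();go(474.4,-260.8,30,177.6);go(474.4,-260.8,1,177.6)"
```

```text
t3.05 [ 473.5 -254.2   86.5] [-1.7987e+02 -4.0000e-02  1.7724e+02] F [-0.1 -0.1  0.1] T [ 0.04 -0.01 -0.02] w85.3 g0.0
(474.4, -260.8, 30) t -0.0042 -0.0216 0.1884  w -0.0014 -0.0005 -0.0040 rows 1.1
(474.4, -260.8, 1) t -0.0043 -0.0213 0.2850  w -0.0014 -0.0005 -0.0040 rows 1.7
```

Request:
{"fn": "jog_arm", "kwargs": {
  "plan": [
    {"tx": -0.004,"ty": -0.0215,"tz": 0.15,"wx": 0,"wy": 0,"wz": -0.004,"claw": 0},
    {"tx": -0.004,"ty": -0.0215,"tz": 0.23,"wx": 0,"wy": 0,"wz": -0.004,"claw": 0.2},
    {"tx": -0.004,"ty": -0.0215,"tz": 0.27,"wx": 0,"wy": 0,"wz": -0.004,"claw": 0.3},
    {"tx": -0.004,"ty": -0.0215,"tz": 0.285,"wx": 0,"wy": 0,"wz": -0.004,"claw": 0.35},
    {"tx": -0.004,"ty": -0.0215,"tz": 0.285,"wx": 0,"wy": 0,"wz": -0.004,"claw": 0.35},
    {"tx": -0.004,"ty": -0.0215,"tz": 0.285,"wx": 0,"wy": 0,"wz": -0.004,"claw": 0.35}
  ]
}}

```text
clock: 3.65
eef_pos: [476.2, -255.3, 3.3]
tool_rot: [-3.141, 0.002, 3.107]
force: [-1.1, 0.1, 0.1]
width: 55.6
gripper_force: 0.0
```

```bash
python3 -c "
from h import *
st()
p=ctrl.get_image('top');save(p,'g1.png',(240,160,340,260),5)"
```

```text
t3.65 [ 476.2 -255.3    3.3] [-1.7998e+02  9.0000e-02  1.7804e+02] F [-1.1  0.1  0.1] T [-0.07  0.01 -0.01] w55.6 g0.0
```

View pics/g1.png

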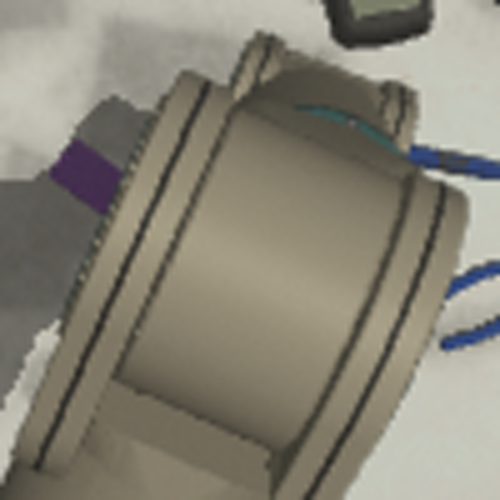

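The arm hides the battery in this view, but the width of 55.6 shows the fingers straddle it without touching. Checking for settling.

```bash
python3 -c "
from h import *
st();go(474.4,-260.8,0,177.6)"
```

```text
t3.70 [ 476.2 -255.5    3.4] [-1.7997e+02  1.0000e-01  1.7803e+02] F [ 0.8  0.  -0.1] T [-0.01 -0.04 -0.03] w55.3 g0.0
(474.4, -260.8, 0) t 0.0055 -0.0178 0.0113  w -0.0003 0.0012 0.0047 rows 0.1
```

Request:
{"fn": "jog_arm", "kwargs": {
  "plan": [
    {"tx": 0.005,"ty": -0.018,"tz": 0.0115,"wx": 0,"wy": 0,"wz": 0.005,"claw": 0.35},
    {"tx": 0.005,"ty": -0.018,"tz": 0.0115,"wx": 0,"wy": 0,"wz": 0.005,"claw": 0.35},
    {"tx": 0.005,"ty": -0.018,"tz": 0.0115,"wx": 0,"wy": 0,"wz": 0.005,"claw": 1},
    {"tx": 0.005,"ty": -0.018,"tz": 0.0115,"wx": 0,"wy": 0,"wz": 0.005,"claw": 1},
    {"tx": 0.005,"ty": -0.018,"tz": 0.0115,"wx": 0,"wy": 0,"wz": 0.005,"claw": 1},
    {"tx": 0.005,"ty": -0.018,"tz": 0.0115,"wx": 0,"wy": 0,"wz": 0.005,"claw": 1},
    {"tx": 0.005,"ty": -0.018,"tz": 0.0115,"wx": 0,"wy": 0,"wz": 0.005,"claw": 1}
  ]
}}

```text
clock: 4.4
eef_pos: [473.5, -261.4, -0.5]
tool_rot: [-3.141, 0.0, 3.098]
force: [-0.4, -0.5, 5.8]
width: 42.8
gripper_force: 61.0
```

```bash
python3 -c "
from h import *
st()"
```

```text
t4.40 [ 473.5 -261.4   -0.5] [-1.7997e+02  1.0000e-02  1.7752e+02] F [-0.4 -0.5  5.8] T [-0.12  0.25 -0.02] w42.8 g61.0
```

Request:
{"fn": "jog_arm", "kwargs": {
  "plan": [
    {"tx": 0,"ty": 0,"tz": -0.1,"wx": 0,"wy": 0,"wz": 0,"claw": 1},
    {"tx": 0,"ty": 0,"tz": -0.2,"wx": 0,"wy": 0,"wz": 0,"claw": 1},
    {"tx": -0.05,"ty": 0.15,"tz": -0.3,"wx": 0,"wy": 0,"wz": 0,"claw": 1},
    {"tx": -0.1,"ty": 0.3,"tz": -0.3,"wx": 0,"wy": 0,"wz": 0,"claw": 1},
    {"tx": -0.14,"ty": 0.45,"tz": -0.3,"wx": 0,"wy": 0,"wz": 0,"claw": 1},
    {"tx": -0.14,"ty": 0.6,"tz": -0.3,"wx": 0,"wy": 0,"wz": 0,"claw": 1},
    {"tx": -0.14,"ty": 0.72,"tz": -0.3,"wx": 0,"wy": 0,"wz": 0,"claw": 1},
    {"tx": -0.14,"ty": 0.75,"tz": -0.3,"wx": 0,"wy": 0,"wz": 0,"claw": 1},
    {"tx": -0.14,"ty": 0.75,"tz": -0.3,"wx": 0,"wy": 0,"wz": 0,"claw": 1},
    {"tx": -0.14,"ty": 0.75,"tz": -0.3,"wx": 0,"wy": 0,"wz": 0,"claw": 1}
  ]
}}

```text
clock: 5.4
eef_pos: [525.1, -39.6, 88.9]
tool_rot: [-3.14, -0.0, 3.097]
force: [0.0, -0.4, -0.9]
width: 43.2
gripper_force: 61.4
```

```bash
python3 -c "
from h import *
st();go(525,-33.3,60,177.7)
p=ctrl.get_image('scene');save(p,'g2.png',(180,150,290,240),6)"
```

```text
t5.40 [525.1 -39.6  88.9] [-179.93   -0.    177.46] F [ 0.  -0.4 -0.9] T [-0.06  0.01  0.03] w43.2 g61.4
(525, -33.3, 60) t 0.0013 0.0212 0.0962  w -0.0008 -0.0000 -0.0026 rows 0.6
```

View pics/g2.png

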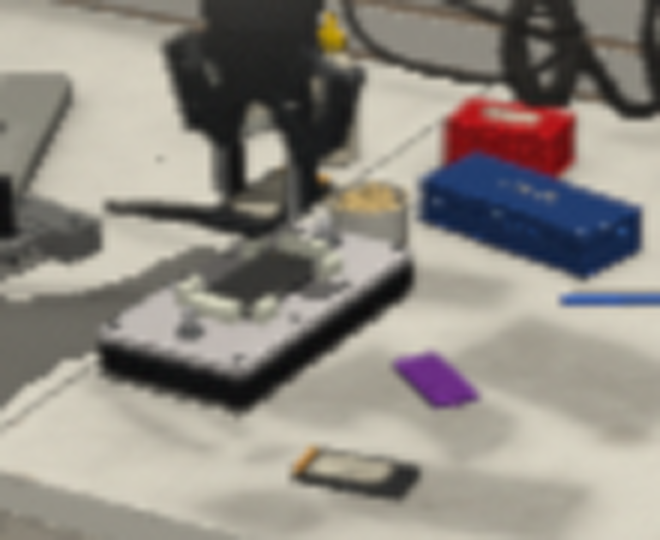

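The battery is held level at crop (270,195) with its orange end away from the camera (+x). Lowering it now.

Request:
{"fn": "jog_arm", "kwargs": {
  "plan": [
    {"tx": 0.001,"ty": 0.021,"tz": 0.06,"wx": 0,"wy": 0,"wz": -0.0026,"claw": 1},
    {"tx": 0.001,"ty": 0.021,"tz": 0.096,"wx": 0,"wy": 0,"wz": -0.0026,"claw": 1},
    {"tx": 0.001,"ty": 0.021,"tz": 0.11,"wx": 0,"wy": 0,"wz": -0.0026,"claw": 1},
    {"tx": 0.001,"ty": 0.021,"tz": 0.13,"wx": 0,"wy": 0,"wz": -0.0026,"claw": 1},
    {"tx": 0.001,"ty": 0.021,"tz": 0.14,"wx": 0,"wy": 0,"wz": -0.0026,"claw": 1},
    {"tx": 0.001,"ty": 0.021,"tz": 0.15,"wx": 0,"wy": 0,"wz": -0.0026,"claw": 1},
    {"tx": 0.001,"ty": 0.021,"tz": 0.157,"wx": 0,"wy": 0,"wz": -0.0026,"claw": 1},
    {"tx": 0.001,"ty": 0.021,"tz": 0.16,"wx": 0,"wy": 0,"wz": -0.0026,"claw": 1},
    {"tx": 0.001,"ty": 0.021,"tz": 0.16,"wx": 0,"wy": 0,"wz": -0.0026,"claw": 1}
  ]
}}

```text
clock: 6.35
eef_pos: [525.2, -31.6, 40.9]
tool_rot: [-3.142, 0.0, 3.103]
force: [0.4, 0.9, -1.1]
width: 42.8
gripper_force: 61.4
```

```bash
python3 -c "
from h import *
st()"
```

```text
t6.35 [525.2 -31.6  40.9] [-180.      0.    177.79] F [ 0.4  0.9 -1.1] T [0.01 0.01 0.  ] w42.8 g61.4
```

Request:
{"fn": "jog_arm", "kwargs": {
  "plan": [
    {"tx": 0,"ty": -0.003,"tz": 0.002,"wx": 0,"wy": 0,"wz": 0,"claw": 1},
    {"tx": 0,"ty": -0.003,"tz": 0.002,"wx": 0,"wy": 0,"wz": 0,"claw": 0.3},
    {"tx": 0,"ty": -0.003,"tz": 0.002,"wx": 0,"wy": 0,"wz": 0,"claw": 0.3},
    {"tx": 0,"ty": -0.003,"tz": 0.002,"wx": 0,"wy": 0,"wz": 0,"claw": 0.3},
    {"tx": 0,"ty": -0.003,"tz": -0.1,"wx": 0,"wy": 0,"wz": 0,"claw": 0.3},
    {"tx": 0,"ty": -0.003,"tz": -0.25,"wx": 0,"wy": 0,"wz": 0,"claw": 0},
    {"tx": 0,"ty": 0.16,"tz": -0.35,"wx": 0,"wy": 0,"wz": 0,"claw": 0},
    {"tx": 0,"ty": 0.33,"tz": -0.35,"wx": 0,"wy": 0,"wz": 0.06,"claw": 0},
    {"tx": 0.02,"ty": 0.5,"tz": -0.35,"wx": 0,"wy": 0,"wz": 0.11,"claw": 0},
    {"tx": 0.04,"ty": 0.68,"tz": -0.35,"wx": 0,"wy": 0,"wz": 0.11,"claw": 0},
    {"tx": 0.045,"ty": 0.72,"tz": -0.35,"wx": 0,"wy": 0,"wz": 0.11,"claw": 0},
    {"tx": 0.045,"ty": 0.72,"tz": -0.35,"wx": 0,"wy": 0,"wz": 0.11,"claw": 0}
  ]
}}

```text
clock: 7.55
eef_pos: [518.9, 190.8, 145.7]
tool_rot: [3.139, -0.001, 2.939]
force: [0.3, -0.7, -0.2]
width: 85.5
gripper_force: 0.0
```

```bash
python3 - <<'E'
from h import *
st(); go(503,183.2,110,168)
np.set_printoptions(precision=1,suppress=True)
p=ctrl.get_image('top');w=cloud(p);save(p,'g3.png',(175,145,275,245),6)
x,y,z=w[...,0],w[...,1],w[...,2]
hsv=cv2.cvtColor(p['img'],cv2.COLOR_RGB2HSV); o=(abs(x-526)<60)&(abs(y+33)<40)&(hsv[...,1]>140)&(hsv[...,0]<25)
print('orange',o.sum(),w[o].mean(0),np.median(z[o]))
for r in ctrl.trace(p,'battery_mid'):
    m=r['pixels']; q=w[m]; c=np.nanmean(q,0)
    if abs(c[1]+33)<60: print(r['score'],c,len(q),cv2.minAreaRect(q[:,:2].astype(np.float32)),np.nanpercentile(q[:,2],[5,25,50,75,95]))
n=(abs(x-526)<36)&(abs(y+33)<16)
A=np.c_[x[n]-526,y[n]+33,np.ones(n.sum())]; print('plane',np.linalg.lstsq(A,z[n],rcond=None)[0])
E
```

```text
t7.55 [518.9 190.8 145.7] [ 1.7983e+02 -5.0000e-02  1.6837e+02] F [ 0.3 -0.7 -0.2] T [-0.01  0.05 -0.  ] w85.5 g0.0
(503, 183.2, 110) t 0.0466 -0.0358 0.1191  w 0.0019 -0.0005 0.0041 rows 0.8
orange 23 [568.7 -35.1  48.9] 49.14795053416151
0.74 [526.  -33.4  48.2] 351 ((528.1902465820312, -32.12571334838867), (89.42939758300781, 31.112306594848633), 27.607717514038086) [43.6 46.5 48.3 49.9 52.4]
plane [-0.   0.  48.1]
```

View pics/g3.png

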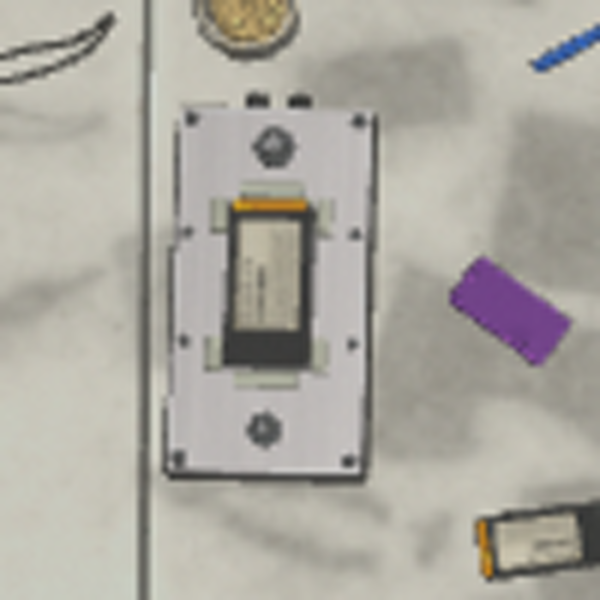

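The battery sits flat in the nest (level plane, top about 48), with its orange end at the probe side. Now the cover.

Request:
{"fn": "jog_arm", "kwargs": {
  "plan": [
    {"tx": 0.0466,"ty": -0.036,"tz": 0.119,"wx": 0,"wy": 0,"wz": 0.004,"claw": 0.3},
    {"tx": 0.0466,"ty": -0.036,"tz": 0.2,"wx": 0,"wy": 0,"wz": 0.004,"claw": 0.5},
    {"tx": 0.0466,"ty": -0.036,"tz": 0.28,"wx": 0,"wy": 0,"wz": 0.004,"claw": 0.5},
    {"tx": 0.0466,"ty": -0.036,"tz": 0.34,"wx": 0,"wy": 0,"wz": 0.004,"claw": 0.5},
    {"tx": 0.0466,"ty": -0.036,"tz": 0.36,"wx": 0,"wy": 0,"wz": 0.004,"claw": 0.5},
    {"tx": 0.0466,"ty": -0.036,"tz": 0.36,"wx": 0,"wy": 0,"wz": 0.004,"claw": 0.5},
    {"tx": 0.0466,"ty": -0.036,"tz": 0.36,"wx": 0,"wy": 0,"wz": 0.004,"claw": 0.5}
  ]
}}

```text
clock: 8.35
eef_pos: [504.8, 176.3, 38.5]
tool_rot: [3.141, 0.001, 2.923]
force: [0.4, -0.8, 0.6]
width: 42.8
gripper_force: 0.0
```

```bash
python3 -c "
from h import *
st();go(503,183.2,38,168)"
```

```text
t8.35 [504.8 176.3  38.5] [1.7999e+02 6.0000e-02 1.6745e+02] F [ 0.4 -0.8  0.6] T [0.01 0.01 0.05] w42.8 g0.0
(503, 183.2, 38) t 0.0109 0.0212 0.0017  w 0.0001 0.0006 -0.0061 rows 0.1
```

Request:
{"fn": "jog_arm", "kwargs": {
  "plan": [
    {"tx": 0.011,"ty": 0.021,"tz": 0.0015,"wx": 0,"wy": 0,"wz": -0.006,"claw": 0.5},
    {"tx": 0.011,"ty": 0.021,"tz": 0.0015,"wx": 0,"wy": 0,"wz": -0.006,"claw": 0.5},
    {"tx": 0.011,"ty": 0.021,"tz": 0.0015,"wx": 0,"wy": 0,"wz": -0.006,"claw": 1},
    {"tx": 0.011,"ty": 0.021,"tz": 0.0015,"wx": 0,"wy": 0,"wz": -0.006,"claw": 1},
    {"tx": 0.011,"ty": 0.021,"tz": 0.0015,"wx": 0,"wy": 0,"wz": -0.006,"claw": 1},
    {"tx": 0.011,"ty": 0.021,"tz": 0.0015,"wx": 0,"wy": 0,"wz": -0.006,"claw": 1},
    {"tx": 0.011,"ty": 0.021,"tz": 0.0015,"wx": 0,"wy": 0,"wz": -0.006,"claw": 1},
    {"tx": 0.011,"ty": 0.021,"tz": 0.0015,"wx": 0,"wy": 0,"wz": -0.006,"claw": 1}
  ]
}}

```text
clock: 9.15
eef_pos: [502.5, 184.4, 37.8]
tool_rot: [3.141, 0.0, 2.934]
force: [-0.8, 1.2, 5.4]
width: 15.2
gripper_force: 59.1
```

```bash
python3 -c "
from h import *
st()"
```

```text
t9.15 [502.5 184.4  37.8] [1.7996e+02 2.0000e-02 1.6808e+02] F [-0.8  1.2  5.4] T [0.16 0.18 0.13] w15.2 g59.1
```

Request:
{"fn": "jog_arm", "kwargs": {
  "plan": [
    {"tx": 0,"ty": 0,"tz": -0.1,"wx": 0,"wy": 0,"wz": 0,"claw": 1},
    {"tx": 0,"ty": 0,"tz": -0.22,"wx": 0,"wy": 0,"wz": 0,"claw": 1},
    {"tx": 0,"ty": 0,"tz": -0.34,"wx": 0,"wy": 0,"wz": 0,"claw": 1},
    {"tx": -0.03,"ty": -0.1,"tz": -0.34,"wx": 0,"wy": 0,"wz": -0.03,"claw": 1},
    {"tx": -0.08,"ty": -0.22,"tz": -0.34,"wx": 0,"wy": 0,"wz": -0.06,"claw": 1},
    {"tx": -0.12,"ty": -0.35,"tz": -0.34,"wx": 0,"wy": 0,"wz": -0.09,"claw": 1},
    {"tx": -0.16,"ty": -0.48,"tz": -0.34,"wx": 0,"wy": 0,"wz": -0.108,"claw": 1},
    {"tx": -0.2,"ty": -0.6,"tz": -0.34,"wx": 0,"wy": 0,"wz": -0.108,"claw": 1},
    {"tx": -0.2236,"ty": -0.68,"tz": -0.34,"wx": 0,"wy": 0,"wz": -0.108,"claw": 1},
    {"tx": -0.2236,"ty": -0.694,"tz": -0.34,"wx": 0,"wy": 0,"wz": -0.108,"claw": 1},
    {"tx": -0.2236,"ty": -0.694,"tz": -0.34,"wx": 0,"wy": 0,"wz": -0.108,"claw": 1},
    {"tx": -0.2236,"ty": -0.694,"tz": -0.34,"wx": 0,"wy": 0,"wz": -0.108,"claw": 1}
  ]
}}

```text
clock: 10.35
eef_pos: [524.3, -32.4, 138.9]
tool_rot: [3.141, -0.001, 3.104]
force: [0.5, 0.0, -2.8]
width: 14.7
gripper_force: 59.5
```

```bash
python3 -c "
from h import *
st();go(525,-33.2,95,177.8)
p=ctrl.get_image('scene');save(p,'g4.png',(180,130,290,240),5.4)"
```

```text
t10.35 [524.3 -32.4 138.9] [ 1.7995e+02 -7.0000e-02  1.7785e+02] F [ 0.5  0.  -2.8] T [ 0.01 -0.   -0.02] w14.7 g59.5
(525, -33.2, 95) t -0.0027 -0.0028 0.1464  w 0.0006 -0.0008 0.0005 rows 0.9
```

View pics/g4.png

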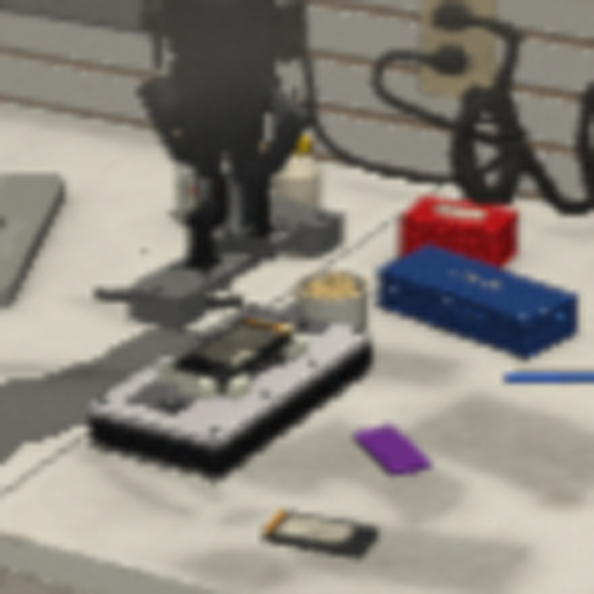

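The cover is held level above the fixture at crop (220,265), wide end away from the camera. Descending gently.

Request:
{"fn": "jog_arm", "kwargs": {
  "plan": [
    {"tx": -0.002,"ty": -0.003,"tz": 0.08,"wx": 0,"wy": 0,"wz": 0,"claw": 1},
    {"tx": -0.002,"ty": -0.003,"tz": 0.13,"wx": 0,"wy": 0,"wz": 0,"claw": 1},
    {"tx": -0.002,"ty": -0.003,"tz": 0.146,"wx": 0,"wy": 0,"wz": 0,"claw": 1},
    {"tx": -0.002,"ty": -0.003,"tz": 0.152,"wx": 0,"wy": 0,"wz": 0,"claw": 1},
    {"tx": -0.002,"ty": -0.003,"tz": 0.158,"wx": 0,"wy": 0,"wz": 0,"claw": 1},
    {"tx": -0.002,"ty": -0.003,"tz": 0.164,"wx": 0,"wy": 0,"wz": 0,"claw": 1},
    {"tx": -0.002,"ty": -0.003,"tz": 0.17,"wx": 0,"wy": 0,"wz": 0,"claw": 1},
    {"tx": -0.002,"ty": -0.003,"tz": 0.17,"wx": 0,"wy": 0,"wz": 0,"claw": 1}
  ]
}}

```text
clock: 11.2
eef_pos: [525.4, -34.6, 88.5]
tool_rot: [3.142, 0.0, 3.103]
force: [-0.6, 0.3, -3.1]
width: 15.0
gripper_force: 59.5
```

```bash
python3 -c "
from h import *
st()"
```

```text
t11.20 [525.4 -34.6  88.5] [1.8000e+02 1.0000e-02 1.7778e+02] F [-0.6  0.3 -3.1] T [-0.03  0.07 -0.03] w15.0 g59.5
```

Request:
{"fn": "jog_arm", "kwargs": {
  "plan": [
    {"tx": 0,"ty": 0,"tz": 0.006,"wx": 0,"wy": 0,"wz": 0,"claw": 1},
    {"tx": 0,"ty": 0,"tz": 0.012,"wx": 0,"wy": 0,"wz": 0,"claw": 1},
    {"tx": 0,"ty": 0,"tz": 0.018,"wx": 0,"wy": 0,"wz": 0,"claw": 1},
    {"tx": 0,"ty": 0,"tz": 0.018,"wx": 0,"wy": 0,"wz": 0,"claw": 1}
  ]
}}

```text
clock: 11.6
eef_pos: [525.2, -34.0, 82.7]
tool_rot: [3.141, -0.0, 3.103]
force: [-0.6, 2.0, -2.3]
width: 15.2
gripper_force: 59.6
```

```bash
python3 -c "
from h import *
st()"
```

```text
t11.60 [525.2 -34.   82.7] [ 1.7997e+02 -3.0000e-02  1.7781e+02] F [-0.6  2.  -2.3] T [ 0.5   0.19 -0.  ] w15.2 g59.6
```

Request:
{"fn": "jog_arm", "kwargs": {
  "plan": [
    {"tx": 0,"ty": 0,"tz": 0.006,"wx": 0,"wy": 0,"wz": 0,"claw": 1},
    {"tx": 0,"ty": 0,"tz": 0.012,"wx": 0,"wy": 0,"wz": 0,"claw": 1},
    {"tx": 0,"ty": 0,"tz": 0.018,"wx": 0,"wy": 0,"wz": 0,"claw": 1},
    {"tx": 0,"ty": 0,"tz": 0.024,"wx": 0,"wy": 0,"wz": 0,"claw": 1},
    {"tx": 0,"ty": 0,"tz": 0.028,"wx": 0,"wy": 0,"wz": 0,"claw": 1},
    {"tx": 0,"ty": 0,"tz": 0.028,"wx": 0,"wy": 0,"wz": 0,"claw": 1},
    {"tx": 0,"ty": 0,"tz": 0.028,"wx": 0,"wy": 0,"wz": 0,"claw": 1}
  ]
}}

```text
clock: 12.3
eef_pos: [525.3, -33.9, 75.5]
tool_rot: [3.141, 0.0, 3.103]
force: [-2.8, 3.7, 9.6]
width: 15.1
gripper_force: 61.3
```

```bash
python3 -c "
from h import *
st()"
```

```text
t12.30 [525.3 -33.9  75.5] [1.7996e+02 1.0000e-02 1.7781e+02] F [-2.8  3.7  9.6] T [ 0.78  0.71 -0.03] w15.1 g61.3
```

Request:
{"fn": "jog_arm", "kwargs": {
  "plan": [
    {"tx": 0,"ty": 0,"tz": 0.004,"wx": 0,"wy": 0,"wz": 0,"claw": 1},
    {"tx": 0,"ty": 0,"tz": 0.008,"wx": 0,"wy": 0,"wz": 0,"claw": 1},
    {"tx": 0,"ty": 0,"tz": 0.008,"wx": 0,"wy": 0,"wz": 0,"claw": 1},
    {"tx": 0,"ty": 0,"tz": 0.008,"wx": 0,"wy": 0,"wz": 0,"claw": 1}
  ]
}}

```text
clock: 12.7
eef_pos: [525.3, -33.8, 74.6]
tool_rot: [3.141, 0.001, 3.103]
force: [-6.9, 4.6, 25.0]
width: 14.9
gripper_force: 63.4
```

```bash
python3 -c "
from h import *
st()"
```

```text
t12.70 [525.3 -33.8  74.6] [1.7995e+02 3.0000e-02 1.7781e+02] F [-6.9  4.6 25. ] T [0.81 1.49 0.  ] w14.9 g63.4
```

Request:
{"fn": "jog_arm", "kwargs": {
  "plan": [
    {"tx": 0.003,"ty": 0.002,"tz": 0.002,"wx": 0,"wy": 0,"wz": 0,"claw": 1},
    {"tx": 0.004,"ty": 0.003,"tz": 0.005,"wx": 0,"wy": 0,"wz": 0,"claw": 1},
    {"tx": 0.004,"ty": 0.003,"tz": 0.005,"wx": 0,"wy": 0,"wz": 0,"claw": 1},
    {"tx": 0.004,"ty": 0.003,"tz": 0.005,"wx": 0,"wy": 0,"wz": 0,"claw": 1}
  ]
}}

```text
clock: 13.1
eef_pos: [525.3, -33.7, 74.5]
tool_rot: [3.142, 0.003, 3.103]
force: [-8.7, 2.6, 36.4]
width: 15.0
gripper_force: 65.0
```

```bash
python3 - <<'E'
from h import *
st()
p=ctrl.get_image('scene'); save(p,'g5.png',(180,140,280,230),6); w=cloud(p); z=w[...,2]
# heights of end block tops (61 when home), per end
for r in ctrl.trace(p,'cover_handle')[:1]:
    q=w[r['pixels']]
    for a,b in ((430,465),(585,620)):
        s=q[(q[:,0]>a)&(q[:,0]<b)&(q[:,2]>50)&(q[:,2]<75)]; print(len(s),np.percentile(s[:,2],[25,50,75,90]) if len(s) else '')
E
```

```text
t13.10 [525.3 -33.7  74.5] [179.99   0.2  177.78] F [-8.7  2.6 36.4] T [0.49 1.73 0.03] w15.0 g65.0
69 [55.86713199 60.51739474 62.54298903 63.92747829]
66 [59.45141462 61.65856588 63.52915543 64.28016751]
```

View pics/g5.png

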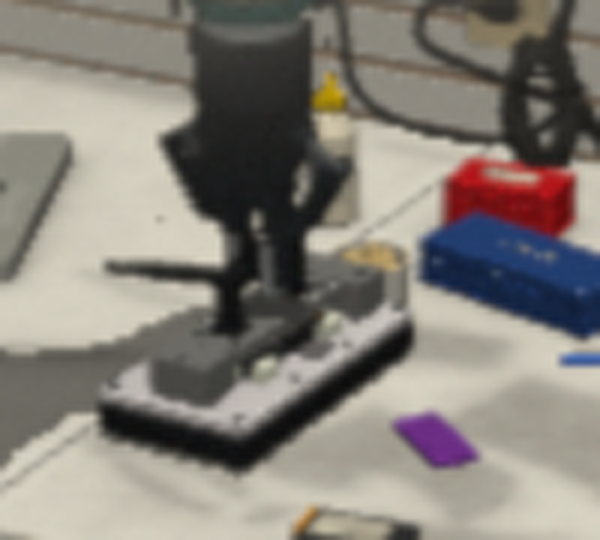

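Request:
{"fn": "jog_arm", "kwargs": {
  "plan": [
    {"tx": 0.004,"ty": 0.001,"tz": 0,"wx": 0,"wy": 0,"wz": 0,"claw": 1},
    {"tx": 0.006,"ty": 0.001,"tz": 0,"wx": 0,"wy": 0,"wz": 0,"claw": 1},
    {"tx": 0.006,"ty": 0.001,"tz": 0,"wx": 0,"wy": 0,"wz": 0,"claw": 1},
    {"tx": 0.006,"ty": 0.001,"tz": 0,"wx": 0,"wy": 0,"wz": 0,"claw": 1}
  ]
}}

```text
clock: 13.6
eef_pos: [525.4, -33.7, 74.6]
tool_rot: [-3.141, 0.007, 3.103]
force: [-4.2, 2.3, 33.3]
width: 15.2
gripper_force: 64.3
```

```bash
python3 -c "
from h import *
st()"
```

```text
t13.60 [525.4 -33.7  74.6] [-179.99    0.41  177.78] F [-4.2  2.3 33.3] T [0.32 1.08 0.07] w15.2 g64.3
```

Request:
{"fn": "jog_arm", "kwargs": {
  "plan": [
    {"tx": 0,"ty": 0,"tz": 0,"wx": 0,"wy": -0.004,"wz": 0,"claw": 1},
    {"tx": 0,"ty": 0,"tz": 0.001,"wx": 0,"wy": -0.008,"wz": 0,"claw": 1},
    {"tx": 0,"ty": 0,"tz": 0.001,"wx": 0,"wy": -0.008,"wz": 0,"claw": 1},
    {"tx": 0,"ty": 0,"tz": 0.001,"wx": 0,"wy": -0.008,"wz": 0,"claw": 1}
  ]
}}

```text
clock: 14.0
eef_pos: [525.6, -33.7, 74.6]
tool_rot: [-3.141, 0.02, 3.103]
force: [-4.4, 1.4, 35.1]
width: 15.3
gripper_force: 64.8
```

```bash
python3 - <<'E'
from h import *
st()
ps=[ctrl.get_image('scene') for _ in range(4)]
q=np.concatenate([cloud(p)[ctrl.trace(p,'cover_handle')[0]['pixels']] for p in ps[-1:]]+[cloud(p)[ctrl.trace(ps[-1],'cover_handle')[0]['pixels']] for p in ps[:-1]])
s=q[(q[:,2]>57)&(q[:,2]<66)&(abs(q[:,1]+33)<34)]; t=(s[:,0]-525.5)
for a,b in ((-95,-62),(62,95)):
    k=s[(t>a)&(t<b)]; print(len(k),np.median(k[:,2]).round(2),k[:,2].mean().round(2))
E
```

```text
t14.00 [525.6 -33.7  74.6] [-179.99    1.15  177.77] F [-4.4  1.4 35.1] T [ 0.36  1.29 -0.03] w15.3 g64.8
217 62.1 61.78
144 62.06 62.11
```

Request:
{"fn": "jog_arm", "kwargs": {
  "plan": [
    {"tx": 0,"ty": 0,"tz": 0,"wx": 0,"wy": 0.006,"wz": 0,"claw": 1},
    {"tx": 0,"ty": 0,"tz": 0,"wx": 0,"wy": 0.013,"wz": 0,"claw": 1},
    {"tx": 0,"ty": 0,"tz": 0,"wx": 0,"wy": 0.013,"wz": 0,"claw": 1},
    {"tx": 0,"ty": 0,"tz": 0,"wx": 0,"wy": 0.013,"wz": 0,"claw": 1},
    {"tx": 0,"ty": 0,"tz": 0,"wx": 0,"wy": 0.013,"wz": 0,"claw": 1}
  ]
}}

```text
clock: 14.9
eef_pos: [525.2, -33.7, 74.6]
tool_rot: [-3.141, -0.001, 3.103]
force: [-5.8, 2.5, 34.7]
width: 14.8
gripper_force: 65.0
```

```bash
python3 - <<'E'
from h import *
st()
ps=[ctrl.get_image('scene') for _ in range(4)]
m=ctrl.trace(ps[-1],'cover_handle')[0]['pixels']
q=np.concatenate([cloud(p)[m] for p in ps])
s=q[(q[:,2]>57)&(q[:,2]<66)&(abs(q[:,1]+33)<34)]; t=(s[:,0]-525.5)
for a,b in ((-95,-62),(62,95)):
    k=s[(t>a)&(t<b)]; print(len(k),np.median(k[:,2]).round(2),k[:,2].mean().round(2))
st()
E
```

```text
t14.90 [525.2 -33.7  74.6] [-1.7999e+02 -6.0000e-02  1.7777e+02] F [-5.8  2.5 34.7] T [0.31 1.18 0.02] w14.8 g65.0Traceback (most recent call last):
  File "<stdin>", line 4, in <module>
IndexError: list index out of range
```

```bash
python3 -c "
from h import *
st();print(ctrl.finish_job())"
```

```text
t15.15 [525.2 -33.7  74.6] [-1.7999e+02 -6.0000e-02  1.7777e+02] F [-5.9  2.7 35. ] T [0.33 1.16 0.09] w15.2 g65.0
the job is handed in; nothing more can be done
None
```

The job is handed in at 15.2 s; no verdict came back. The battery lies flat in the nest, label up, contacts at the probe end, and the arm is holding the cover down with about 35 N. The cover met a hard stop at the expected home height, so I take it to be home on both shoulders, but I did not repeat the camera check of its end heights after the last small levelling move.

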